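# Close and clip the green storage tub

## Robot

A 6-joint arm with a two-finger parallel gripper is mounted at the origin on the work surface; the furniture and walls round the work are solid. World frame = base frame: x ahead of the robot, y to its left, z up, the work surface at z = 0. Lengths are in m, angles in degrees, forces in N, time in s.
With the tool pointing down it reaches from about 0.4 to 0.925 m from the base axis. Payload 12.5 kg.
Tool frame: the origin (TCP) lies on the centre line of the jaws, within the pads' length; the fingertips stand 11 mm ahead of it and the grasp point (between the pads) lies 8 mm behind it; z points along the fingers, y is the line along which they close (so a half turn about z gives the same grasp; the last joint's range is limited). The gripper opens to 95 mm and grips with 3 to 60 N. Pads are 20 mm wide; open, the fingers measure 119 mm over their backs; the gripper's body (75 mm by 180 mm) begins 59 mm behind the grasp point.
Start: joints at [-72.685, 28.126, 89.318, -0, 62.55, -6.05], TCP at [0.248, -0.574, 0.226] pointing down, gripper open.
Joint ranges: [-177.58, 177.58], [-47.91, 125.51], [2.72, 160], [-65.01, 245.01], [3.68, 167.84], [-153.87, 153.87]. Speed limits (degrees/s): [127.2, 127.2, 159.86, 180, 180, 180].

## Interface

Orientations are given as [roll, pitch, yaw] about the fixed x, y, z axes, in that order (R = Rz(yaw) Ry(pitch) Rx(roll)).
In Python, from cell import bot gives the robot as it stands.
- The arm moves only by the tool jog_arm, never from a script. Its argument "targets" is a list that holds one entry, the list of rows, each a list of 4 numbers: the shift along the tool's x, y, z in units of 12 cm (1.0 is 12 cm), then the turn about the tool's z in units of 45 degrees (1.0 is 45 degrees). In form: [[[dx, dy, dz, roll], ...]]. A call has exactly 8 rows; each row is the pose to reach, as a shift and turn from the pose commanded when the call began, along the tool's axes at that moment; what a row does not reach only later rows make up. A row lasts 1/12 s, in which the tool goes at most 41.7 mm and 7.16 degrees, less where a joint would pass 70% of its speed; a pose out of reach is approached as far as the arm can. A call with a number of a shift or a turn outside -1 to 1 is refused whole. A call with a gripper value outside its range is refused whole. "gripper" is the opening, from 0 (shut) to 1 (fully open), set as the call begins (left out, the last holds). The fingers move at their own pace and stop on an object; the grip force is fixed at half the most. Time passes only in rows, so rows that repeat a pose let the fingers close, or fill a call up. It gives the time, the measured TCP pose, the force, the opening and the grip force at its end, in the units of the state.
- bot.state(): the state, without advancing time (a new reading comes with each control period).
- bot.capture(name): name is "side" or "top" or "wrist"; returns the picture (400x640x3 uint8, red, green, blue); there is no depth.
- bot.camera_info(name): a dict with "intrinsics" (3x3 intrinsics, pixels), "R" (3x3) and "t" (3): a world point X has camera coordinates R X + t; the wrist camera has in their place "T_tool_cam" (4x4, takes a point from camera to tool coordinates, whose origin is the TCP and whose axes are the flange's). Camera axes: x right, y down, z forward; pixel columns grow to the right and rows downward; lengths in m; the calibration is good to about 2 mm. A picture is of the moment at which its call begins: read the wrist's pose just before it. camera_info takes no time and is no camera call.
- bot.job_done(): hands the job in; it is judged then, once.
The state is a dict: "t": time; "joint_pos": joint angles; "qd": joint speeds; "joint_efforts": joint torques, N m; "tcp_pos": TCP position; "ee_rot": TCP orientation; "wrist_force": force on the tool from outside, world axes, zero at the start; "moment": the same for the moment, N m; "gripper_width": finger opening in m; "grip_force": force on a finger pad.
Only numpy, scipy, OpenCV 4.12 (cv2) and the standard library are available. Lean on these libraries where they do the work, as an engineer would, in place of code of your own. Each camera call takes 0.05 s, during which the arm holds its last target. There are 200 camera calls.

## Task

Shut the lid of the green tub, then swing the steel clip on its front down and press it home until it snaps in behind its catch and stays there by itself. Press only as hard as it needs, gently, and leave the things standing round the tub where they are.

Things in the scene. Friction and masses are not known exactly. Their poses are not given: they have to be found in the camera images.
- tub: pale green plastic tub with a hinged lid, fixed to the worktop, 106 (x, deep) x 136 (y, wide) x 163 (z, high) mm when shut; origin under its middle on the worktop, z up; its front, with the clip, faces its own -x. The front wall's outer face lies at x = -42 mm. The lid is 9 mm thick; its hinge line runs along y at x = +53, z = 154 mm; its flat top is 163 mm up when shut
- tub_lid (a joint): angle of the lid (rad): 0 = shut, grows as it opens upward and back; the hinge is stiff (about 0.14 N m), so the lid stays where it is left
- lid_edge (a point): point on the lid's flat outer (upper) face in the middle of its front edge, 98 mm from the hinge line. A steel hinge bracket 44 mm wide sits here for the clip; the lid beside it is bare, out to 68 mm either side
- clip (a joint): angle of the clip relative to the lid (rad): 0 = hanging straight down the front of the shut tub; about 1.3 = at rest, standing out level from the shut lid's front edge. A weak spring (0.035 N m) swings it back out unless its end bar has been caught by the staple. Where it is caught is not given: between 0 and 0.25 rad, differing each time
- clip_hinge (a point): middle of the clip's hinge axis, on the lid's front edge, along y; at x = -57, z = 157 mm of the tub when the lid is shut
- catch_plate (a point): middle of the catch's 40 x 40 mm steel plate, flat on the tub's front wall, at x = -44, z = 92 mm of the tub. From it the staple, a post 10 mm wide and 7 mm high, sticks out along the tub's -x, its top at z = 102 to 104 mm, its tip 23 to 39 mm out (differs). Under its tip is a sprung nose, behind that a hard strike; the clip's bar must snap past the nose to the strike
- clip_end (a point): middle of the clip's round end bar (along y, diameter 6 mm), 70 mm from the clip's hinge axis. The clip is a flat steel hasp 30 mm wide and 2.5 mm thick: solid plate up to 54 mm from the hinge axis, then a window 15 mm wide above the bar. Pressing the bar past the staple's nose takes 3 to 10 N on the solid plate 44 mm from the hinge; the strike behind is hard
- tin_2: bystander: food tin, diameter 75, 110 mm high; origin under its middle
- glass_1: bystander: drinking glass, diameter 80, 91 mm high; origin under its middle
- mug_1: bystander: white mug with a dark band, 84 x 115 x 91 mm; origin under its middle
- spice_jar_2: bystander: spice jar with a red cap, diameter 45, 106 mm high; origin under its middle

How it is judged (in metres and radians):
On the way, in this order (a step that is already met when the one before it is completed fails the run):
1. the lid is shut while the clip still stands out (value of joint tub_lid below 0.05 rad and value of joint clip above 0.5 rad), for 0.2 s.
2. the clip has snapped in and stays without being touched (value of joint clip below 0.3 rad and value of joint tub_lid below 0.05 rad and contact force between tub and the fingers below 0.5 N), for 0.3 s.
At the end, for the whole second after the job is handed in: The lid is shut (within 0.05 rad) and the clip, untouched and at rest, stays caught (below 0.3 rad; uncaught it would spring out beyond 1 rad) (value of joint clip below 0.3 rad and value of joint tub_lid below 0.05 rad and velocity of joint clip between -0.05 and 0.05 rad/s).
It fails at once if the tub, lid or clip is pressed with more than 30 N (contact force between tub and the fingers above 30 N or contact force between tub and the arm above 30 N).
It fails at once if a thing standing by is shifted by more than 20 mm or tipped (distance of any of tin_2, glass_1, mug_1, spice_jar_2 from where it was at the start of the episode above 0.02 m or angle between any of tin_2, glass_1, mug_1, spice_jar_2's own z axis and vertical above 0.3 rad).
It also fails if it takes over 35 s, if anything falls off the work surface, if the arm or the gripper's body presses on something with over 40 N, if the wrist force passes 120 N, or if a joint passes its speed limit or range.

## Working session

There is one attempt and no reset: what is moved stays moved. The work goes in short steps, Python scripts to look and compute and a tool call to move; the robot and the scene stay as the last step left them, time stands still between calls to the robot, and variables do not carry over. Pictures are saved under pics/ and viewed, at most 10 in all, crops included, and the job is handed in when it is done.

Besides the shell and the picture viewer there is one more tool, called after "Call:" as name(argument=value, ...) on one line, values as JSON. jog_arm: Moves the arm, as the interface text tells. Shifts and turns lie within -1 to 1; 1 stands for 12 cm of shift or 45 degrees of turn. Its arguments: {"type":"object","properties":{"targets":{"type":"array","items":{"type":"array","items":{"type":"array","items":{"type":"number","minimum":-1,"maximum":1}}}},"gripper":{"type":"number"}},"required":["targets"]}

```bash
mkdir -p pics; python3 - <<'E'
from cell import bot
import cv2,numpy as np
print(bot.state())
for n in("side","top"):
    cv2.imwrite(f"pics/{n}0.png",bot.capture(n)[:,:,::-1]); print(n,bot.camera_info(n))
print(bot.camera_info("wrist"))
E
```

```text
{'t': 0.0, 'joint_pos': array([-7.26852425e+01,  2.81634832e+01,  8.93511013e+01, -1.92277753e-04,
        6.25493722e+01, -6.05171862e+00]), 'qd': array([-0.10281843,  0.05488884,  0.03892202,  0.11196162,  0.07019407,
        0.09896724]), 'joint_efforts': array([-1.20783579e-04, -6.12645078e+01, -2.58183450e+01,  6.93712919e-02,
        4.82155848e-02, -1.51676049e-04]), 'tcp_pos': array([ 0.24781699, -0.57350746,  0.22506308]), 'ee_rot': array([-1.79936382e+02, -6.57312727e-03,  2.33665612e+01]), 'wrist_force': array([-0.40657331,  0.25659105,  0.57118345]), 'moment': array([-0.02194196, -0.03708188, -0.03842974]), 'grip_force': 0.0, 'gripper_width': 0.09509113747255551}
side {'intrinsics': array([[385.22415146,   0.        , 320.78452512],
       [  0.        , 385.22415146, 199.57032423],
       [  0.        ,   0.        ,   1.        ]]), 'R': array([[ 0.33796931, -0.94111963, -0.00840132],
       [-0.51870958, -0.17881261, -0.83604212],
       [ 0.78531339,  0.28691442, -0.54860094]]), 't': array([-0.20204597,  0.32897461,  0.57998832])}
top {'intrinsics': array([[399.174273
[... 163 characters left out ...]
-0.93823792, -0.01271454],
       [-0.76450089,  0.2895368 , -0.57593995],
       [ 0.54405003, -0.18941503, -0.81739312]]), 't': array([0.11525362, 0.4283004 , 0.71657695])}
{'intrinsics': array([[286.77108168,   0.        , 321.08241772],
       [  0.        , 286.77108168, 195.68503745],
       [  0.        ,   0.        ,   1.        ]]), 'T_tool_cam': array([[-9.31170668e-04, -9.54253702e-01, -2.98996665e-01,
         8.57163840e-02],
       [ 9.99999456e-01, -7.48237522e-04, -7.26301534e-04,
         5.03273012e-04],
       [ 4.69355404e-04, -2.98997179e-01,  9.54253880e-01,
        -1.59674799e-01],
       [ 0.00000000e+00,  0.00000000e+00,  0.00000000e+00,
         1.00000000e+00]])}
```

View pics/side0.png

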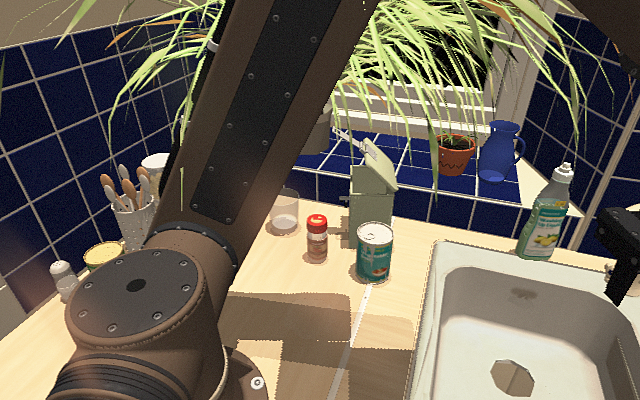

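View pics/top0.png

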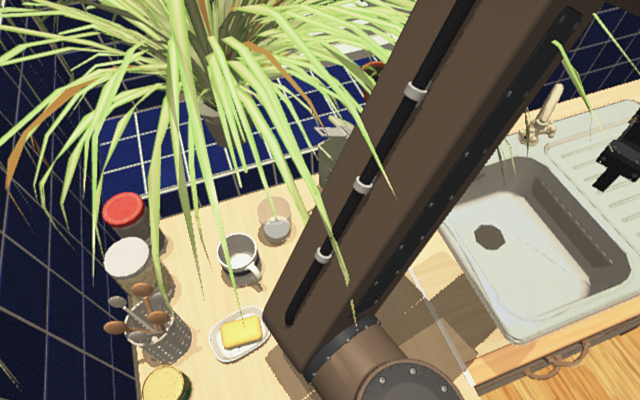

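```bash
cat > h.py <<'E'
import numpy as np,cv2
from cell import bot
def ray(cam,u,v,st=None):
    c=bot.camera_info(cam); d=np.linalg.inv(c['intrinsics'])@[u,v,1]
    return -c['R'].T@c['t'], c['R'].T@d
def onz(cam,u,v,z):
    o,d=ray(cam,u,v); return np.round(o+d*(z-o[2])/d[2],4)
def proj(cam,X):
    c=bot.camera_info(cam); p=c['intrinsics']@(c['R']@np.asarray(X)+c['t']); return np.round(p[:2]/p[2],1)
def tri(a,b):
    A=[];B=[]
    for cam,u,v in(a,b):
        o,d=ray(cam,u,v); d/=np.linalg.norm(d); P=np.eye(3)-np.outer(d,d); A.append(P);B.append(P@o)
    return np.linalg.lstsq(np.vstack(A),np.hstack(B),rcond=None)[0].round(4)
E
python3 - <<'E'
from h import *
a=cv2.imread("pics/side0.png")[105:295,255:425]; b=cv2.imread("pics/top0.png")[100:290,200:370]
cv2.imwrite("pics/z0.png",np.hstack([cv2.resize(x,None,fx=2.35,fy=3,interpolation=2) for x in(a,b)]))
w=bot.capture("wrist"); cv2.imwrite("pics/w0.png",w[:,:,::-1])
print(ray("side",320,200)[0],ray("top",320,200)[0])
for u,v in[(375,278),(317,258),(285,232),(345,245),(388,245)]: print(u,v,onz("side",u,v,0))
E
```

```text
[-0.21654498 -0.29773163  0.59152131] [-0.02256792  0.11985704  0.83386578]
375 278 [ 0.381  -0.2007  0.    ]
317 258 [ 0.3995 -0.0621  0.    ]
285 232 [0.4631 0.046  0.    ]
345 245 [ 0.4642 -0.109   0.    ]
388 245 [ 0.4976 -0.2051  0.    ]
```

View pics/z0.png

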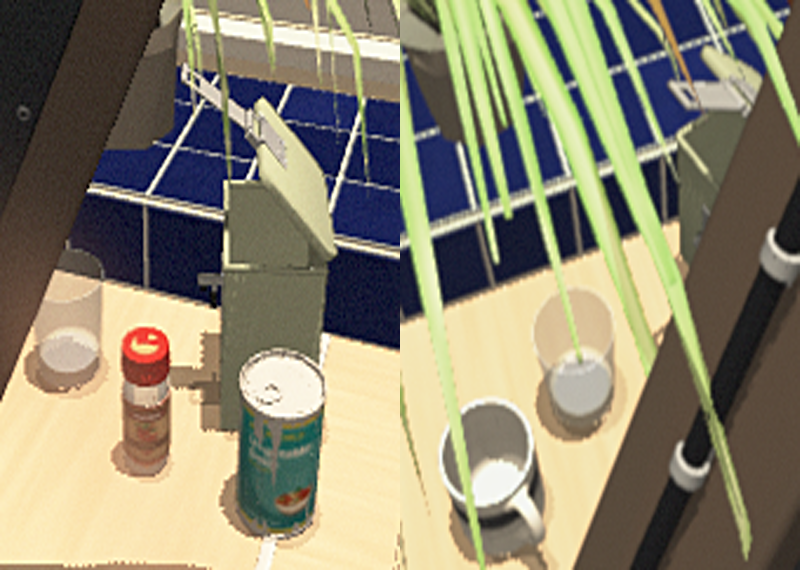

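View pics/w0.png

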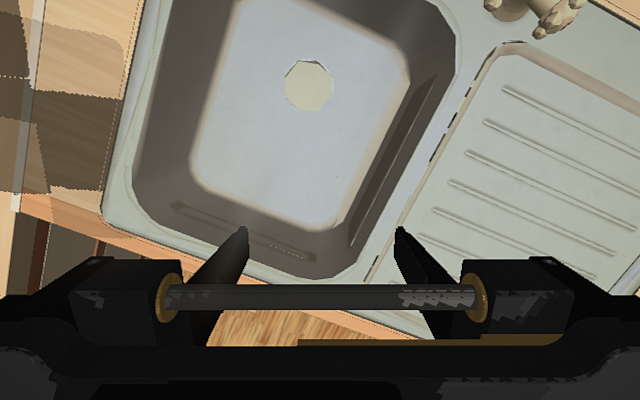

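```bash
cat > fit.py <<'E'
from h import *
from scipy.optimize import least_squares
def pts(p):
    x,y,yaw,L,c=p
    def lid(P): # rotate about hinge; open = front edge up
        X=np.array(P,float)-[.053,0,.154]; s,k=np.sin(L),np.cos(L)
        return np.array([X[0]*k+X[2]*s,X[1],-X[0]*s+X[2]*k])+[.053,0,.154]
    ce=np.array([-.057-.07*np.sin(c),0,.157-.07*np.cos(c)])
    d=dict(fn0=(-.042,-.068,0),rn=(-.042,-.068,.154),rbn=(.053,-.068,.154),rf=(-.042,.068,.154),
      lfn=lid((-.045,-.068,.163)),lff=lid((-.045,.068,.163)),lbn=lid((.053,-.068,.163)),lbf=lid((.053,.068,.163)),ce=lid(ce),
      st=(-.075,0,.1))
    R=np.array([[np.cos(yaw),-np.sin(yaw),0],[np.sin(yaw),np.cos(yaw),0],[0,0,1]])
    return {k:R@np.array(v)+[x,y,0] for k,v in d.items()}
S=lambda a,b:(255+a/2.35,105+b/3); T=lambda a,b:(200+(a-400)/2.35,100+b/3)
obs=[("side","fn0",S(222,428)),("side","rn",S(222,266)),("side","rbn",S(328,266)),("side","rf",S(224,181)),
 ("side","lfn",S(270,160)),("side","lff",S(258,98)),("side","lbn",S(334,258)),("side","ce",S(185,75)),("top","ce",T(683,95)),("side","lbf",S(330,197))]
f=lambda p:np.hstack([proj(c,pts(p)[k])-o for c,k,o in obs])
if __name__=="__main__":
    r=least_squares(f,[.53,-.16,-1.57,.9,1.3],loss="soft_l1",diff_step=1e-3)
    print(r.x.round(4))
    for (c,k,o),e in zip(obs,f(r.x).reshape(-1,2)): print(c,k,np.round(o,1),e.round(1))
    for k,v in pts(r.x).items(): print(k,v.round(3))
    print("tin",onz("side",375,236,.11),"jar",onz("side",317,219,.106),"glass",onz("side",285,232,0),"mug",onz("top",239,275,0),"glass",onz("top",276,237,0))
E
python3 fit.py
```

```text
[ 0.5274 -0.1483 -1.4175  0.782   1.2388]
side fn0 [349.5 247.7] [-2.4  0.8]
side rn [349.5 193.7] [-0.3 -0.8]
side rbn [394.6 193.7] [-0.1  3.5]
side rf [350.3 165.3] [ 6.2 -2. ]
side lfn [369.9 158.3] [-3.7  4.2]
side lff [364.8 137.7] [ 6.9 -2.5]
side lbn [397.1 191. ] [0.8 3.9]
side ce [333.7 130. ] [0.8 0.5]
top ce [320.4 131.7] [-2.4  0.1]
side lbf [395.4 170.7] [ 4.  -6.3]
fn0 [ 0.454 -0.117  0.   ]
rn [ 0.454 -0.117  0.154]
rbn [ 0.468 -0.211  0.154]
rf [ 0.588 -0.096  0.154]
lfn [ 0.459 -0.149  0.229]
lff [ 0.593 -0.128  0.229]
lbn [ 0.469 -0.217  0.16 ]
lbf [ 0.604 -0.197  0.16 ]
ce [ 0.514 -0.063  0.264]
st [ 0.516 -0.074  0.1  ]
tin [ 0.3836 -0.1924  0.11  ] jar [ 0.4047 -0.0617  0.106 ] glass [0.4631 0.046  0.    ] mug [0.4035 0.1726 0.    ] glass [0.4689 0.066  0.    ]
```

Call:
jog_arm(targets=[[[0.08,-0.06,-0.1,-0.1],[0.2,-0.16,-0.2,-0.22],[0.33,-0.27,-0.3,-0.34],[0.46,-0.38,-0.4,-0.46],[0.6,-0.5,-0.5,-0.58],[0.74,-0.62,-0.58,-0.7],[0.88,-0.74,-0.62,-0.8],[1,-0.83,-0.62,-0.9]]], gripper=0)

```text
t: 0.82
tcp_pos: [0.3191, -0.4336, 0.3012]
ee_rot: [179.9, 0.0, 64.1]
wrist_force: [0.5, 0.2, -0.3]
gripper_width: 0.0473
grip_force: 0.0
```

Call:
jog_arm(targets=[[[0.12,0,0,-0.1],[0.24,0,0,-0.2],[0.37,0,0,-0.3],[0.5,0.02,0,-0.4],[0.62,0.03,0,-0.5],[0.75,0.04,0,-0.6],[0.88,0.05,0,-0.7],[1,0.05,0,-0.7]]])

```text
t: 1.48
tcp_pos: [0.3772, -0.3288, 0.2999]
ee_rot: [-180.0, -0.0, 95.7]
wrist_force: [0.1, -0.1, 1.0]
gripper_width: 0.0008
grip_force: 0.0
```

Call:
jog_arm(targets=[[[0.12,0.07,0,0],[0.24,0.15,0,0],[0.37,0.22,0,0],[0.5,0.3,0,0],[0.62,0.38,0,0],[0.75,0.45,0,0],[0.88,0.52,0,0],[1,0.6,0,0]]])

```text
t: 2.15
tcp_pos: [0.4373, -0.2024, 0.3]
ee_rot: [-180.0, -0.0, 95.4]
wrist_force: [1.0, 0.0, 0.4]
gripper_width: 0.0005
grip_force: 0.0
```

Call:
jog_arm(targets=[[[0.1,0.08,0,0],[0.2,0.16,0,0],[0.3,0.24,0,0],[0.4,0.3,0,0],[0.45,0.34,0,0],[0.48,0.36,0,0],[0.48,0.36,0,0],[0.48,0.36,0,0]]])

```text
t: 2.82
tcp_pos: [0.4748, -0.1423, 0.3]
ee_rot: [-180.0, 0.0, 95.4]
wrist_force: [0.2, -0.9, -0.3]
gripper_width: 0.0003
grip_force: 0.0
```

```bash
python3 - <<'E'
from h import *
s=bot.state(); print(s['tcp_pos'],s['ee_rot'],s['wrist_force'])
cv2.imwrite("pics/w1.png",bot.capture("wrist")[:,:,::-1])
E
```

```text
[ 0.47475245 -0.14227663  0.29996616] [-1.79989058e+02  7.52022157e-03  9.53769722e+01] [ 0.21045262 -0.86908243 -0.34557147]
```

View pics/w1.png

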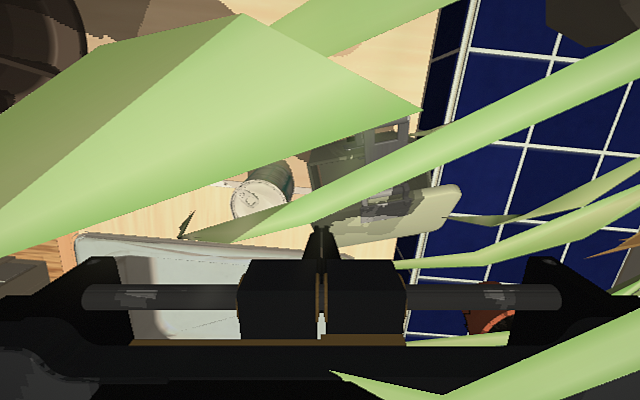

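```bash
cat >> h.py <<'E'
from scipy.spatial.transform import Rotation as Ro
def wcam(s):
    c=bot.camera_info("wrist"); T=np.eye(4); T[:3,:3]=Ro.from_euler('xyz',s['ee_rot'],degrees=True).as_matrix(); T[:3,3]=s['tcp_pos']
    return c['intrinsics'],T@c['T_tool_cam']
def wproj(s,X):
    K,T=wcam(s); p=K@(np.linalg.inv(T)@np.r_[X,1])[:3]; return p[:2]/p[2]
E
python3 - <<'E'
from h import *; import fit
s=bot.state(); im=cv2.imread("pics/w1.png"); sd=bot.capture("side")[:,:,::-1].copy()
P=fit.pts([0.5274,-0.1483,-1.4175,0.782,1.2388])
for k,v in P.items():
    u=wproj(s,v); print(k,u.round(0)); cv2.circle(im,tuple(int(a) for a in u),2,(0,0,255),-1); cv2.putText(im,k,tuple(int(a)+3 for a in u),0,.35,(0,0,255))
a=cv2.resize(im[90:270,240:480],None,fx=2.5,fy=2.5); b=cv2.resize(sd[105:295,255:425],None,fx=1.2,fy=2.36)
b=b[:448]; a=a[:448]
cv2.imwrite("pics/z1.png",np.hstack([a,b])[:, :800])
E
```

```text
fn0 [309. 144.]
rn [303. 162.]
rbn [310. 242.]
rf [430. 154.]
lfn [301. 215.]
lff [460. 206.]
lbn [310. 249.]
lbf [428. 243.]
ce [391. 121.]
st [359. 124.]
```

View pics/z1.png

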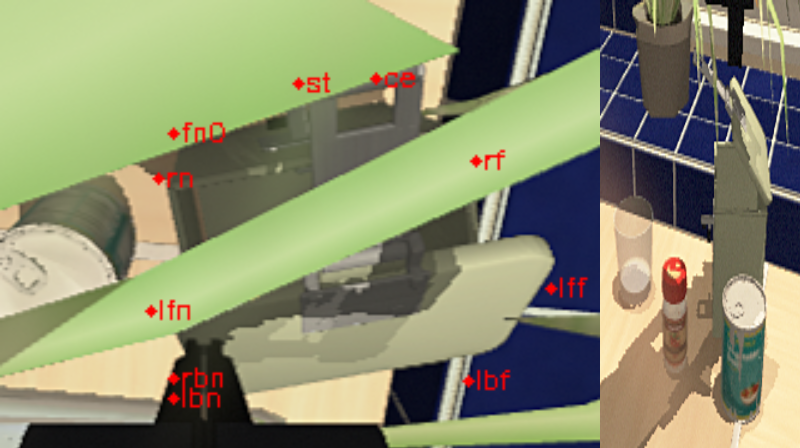

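```bash
cat > fit2.py <<'E'
import fit; from h import *; from scipy.optimize import least_squares
S=lambda a,b:(255+a/2.35,105+b/3); W=lambda a,b:(240+a/2.5,90+b/2.5)
s=bot.state()
obs=[o for o in fit.obs if o[1] in("fn0","rn","rbn","lbn","ce","lff","lfn")]+[("w","ce",W(366,78)),("w","lff",W(552,238)),("w","lbf",W(517,325)),("w","lbn",W(205,398)),("w","lfn",W(180,330)),("w","rn",W(172,165))]
pr=lambda c,X:wproj(s,X) if c=="w" else proj(c,X)
def f(p):
    P=fit.pts(p); return np.hstack([pr(c,P[k])-o for c,k,o in obs])
r=least_squares(f,[.53,-.15,-1.45,.8,1.3],loss="soft_l1",diff_step=1e-3)
print(r.x.round(4))
for (c,k,o),e in zip(obs,f(r.x).reshape(-1,2)): print(c,k,np.round(o,1),e.round(1))
for k,v in fit.pts(r.x).items(): print(k,v.round(3))
E
python3 fit2.py
```

```text
[ 0.5338 -0.1367 -1.2396  0.8289  1.3293]
side fn0 [349.5 247.7] [-1.4  0.4]
side rn [349.5 193.7] [ 0.8 -1.2]
side rbn [394.6 193.7] [ 0.5 -1.1]
side lfn [369.9 158.3] [-0.7  1.3]
side lff [364.8 137.7] [-1.  -5.3]
side lbn [397.1 191. ] [ 1.4 -0.9]
side ce [333.7 130. ] [ 0.1 -3.8]
top ce [320.4 131.7] [-1.4 -2.3]
w ce [386.4 121.2] [-0.3  0.2]
w lff [460.8 185.2] [10.4 -0.3]
w lbf [446.8 220. ] [-2.6  3.2]
w lbn [322.  249.2] [ 4.9 -0.4]
w lfn [312. 222.] [-1.3 -0.7]
w rn [308.8 156. ] [-3.7  7.9]
fn0 [ 0.456 -0.119  0.   ]
rn [ 0.456 -0.119  0.154]
rbn [ 0.487 -0.209  0.154]
rf [ 0.584 -0.075  0.154]
lfn [ 0.467 -0.153  0.232]
lff [ 0.596 -0.108  0.232]
lbn [ 0.489 -0.215  0.16 ]
lbf [ 0.618 -0.171  0.16 ]
ce [ 0.509 -0.064  0.276]
st [ 0.509 -0.066  0.1  ]
```

Call:
jog_arm(targets=[[[-0.05,0.04,0.02,-0.1],[-0.1,0.08,0.08,-0.2],[-0.15,0.12,0.16,-0.3],[-0.19,0.15,0.24,-0.3],[-0.19,0.15,0.32,-0.3],[-0.19,0.15,0.38,-0.3],[-0.19,0.15,0.42,-0.3],[-0.19,0.15,0.42,-0.3]]])

```text
t: 3.58
tcp_pos: [0.4944, -0.1628, 0.2486]
ee_rot: [-179.9, -0.1, 108.8]
wrist_force: [-0.7, -0.2, 0.6]
gripper_width: 0.0003
grip_force: 0.0
```

Call:
jog_arm(targets=[[[0,0,0.05,0],[0,0,0.11,0],[0,0,0.17,0],[0.02,0,0.23,0],[0.05,0,0.29,0],[0.08,0,0.35,0],[0.12,0,0.4,0],[0.15,0,0.44,0]]])

```text
t: 4.25
tcp_pos: [0.4889, -0.1455, 0.196]
ee_rot: [-180.0, -0.0, 108.9]
wrist_force: [-0.2, -1.2, 0.9]
gripper_width: 0.0005
grip_force: 0.6
```

```bash
python3 - <<'E'
from h import *
sd=bot.capture("side")[:,:,::-1]; w=bot.capture("wrist")[:,:,::-1]
a=cv2.resize(sd[105:225,290:430],None,fx=3,fy=3); b=cv2.resize(w[90:270,240:480],None,fx=1.5,fy=2)
cv2.imwrite("pics/z2.png",np.hstack([a,b]))
E
```

```text
(no output)
```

View pics/z2.png

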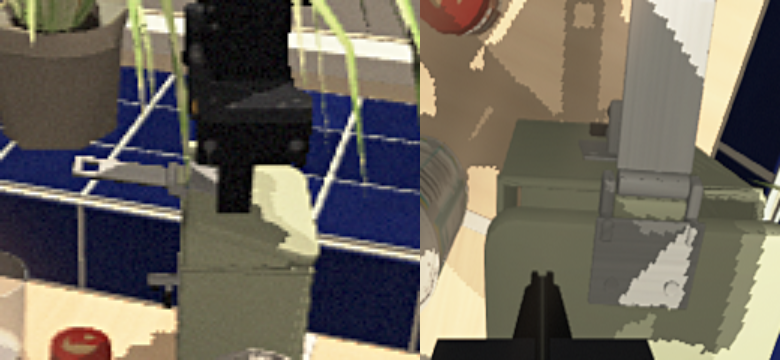

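Call:
jog_arm(targets=[[[0.02,0,0.03,0],[0.04,0,0.06,0],[0.06,0,0.08,0],[0.08,0,0.1,0],[0.1,0,0.12,0],[0.12,0,0.14,0],[0.12,0,0.15,0],[0.12,0,0.15,0]]])

```text
t: 5.02
tcp_pos: [0.4843, -0.1321, 0.1786]
ee_rot: [-180.0, -0.0, 108.9]
wrist_force: [-0.2, 0.3, -0.2]
gripper_width: 0.0003
grip_force: 0.0
```

Call:
jog_arm(targets=[[[0,0,0.01,0],[0,0,0.015,0],[0,0,0.02,0],[0,0,0.025,0],[0,0,0.03,0],[0,0,0.035,0],[0,0,0.04,0],[0,0,0.04,0]]])

```text
t: 5.68
tcp_pos: [0.4845, -0.1324, 0.1742]
ee_rot: [180.0, 0.0, 108.9]
wrist_force: [-1.0, 0.9, 3.7]
gripper_width: 0.0004
grip_force: 1.6
```

Call:
jog_arm(targets=[[[0,0,0.003,0],[0,0,0.005,0],[0,0,0.006,0],[0,0,0.008,0],[0,0,0.008,0],[0,0,0.008,0],[0,0,0.008,0],[0,0,0.008,0]]])

```text
t: 6.35
tcp_pos: [0.4845, -0.1324, 0.174]
ee_rot: [180.0, 0.0, 108.9]
wrist_force: [-4.1, 2.5, 14.0]
gripper_width: 0.0004
grip_force: 6.8
```

Call:
jog_arm(targets=[[[0,0,-0.01,0],[0,0,-0.04,0],[0,0,-0.1,0],[0,0,-0.18,0],[0,0,-0.24,0],[0,0,-0.26,0],[0,0,-0.26,0],[0,0,-0.26,0]]])

```text
t: 7.02
tcp_pos: [0.4844, -0.1324, 0.2044]
ee_rot: [180.0, 0.0, 108.9]
wrist_force: [0.6, 0.9, -0.3]
gripper_width: 0.0005
grip_force: 0.0
```

```bash
python3 - <<'E'
from h import *; import fit
s=bot.state(); print(s['tcp_pos'],s['ee_rot'],s['wrist_force'])
im=bot.capture("wrist")[:,:,::-1].copy(); cv2.imwrite("pics/w3.png",im)
P=fit.pts([0.5338,-0.1367,-1.2396,0,1.3])
for k,v in P.items():
    u=tuple(int(round(a)) for a in wproj(s,v)); print(k,u)
    cv2.circle(im,u,2,(0,0,255),-1)
cv2.imwrite("pics/z3.png",cv2.resize(im[40:300,220:540],None,fx=2.3,fy=2.3,interpolation=2))
E
```

```text
[ 0.48444594 -0.13238853  0.20442949] [1.79981914e+02 2.07250678e-02 1.08865616e+02] [ 0.55691611  0.93284234 -0.30523301]
fn0 (303, 157)
rn (290, 192)
rbn (294, 297)
rf (468, 191)
lfn (289, 192)
lff (475, 191)
lbn (293, 304)
lbf (456, 304)
ce (382, 77)
st (370, 140)
```

View pics/z3.png

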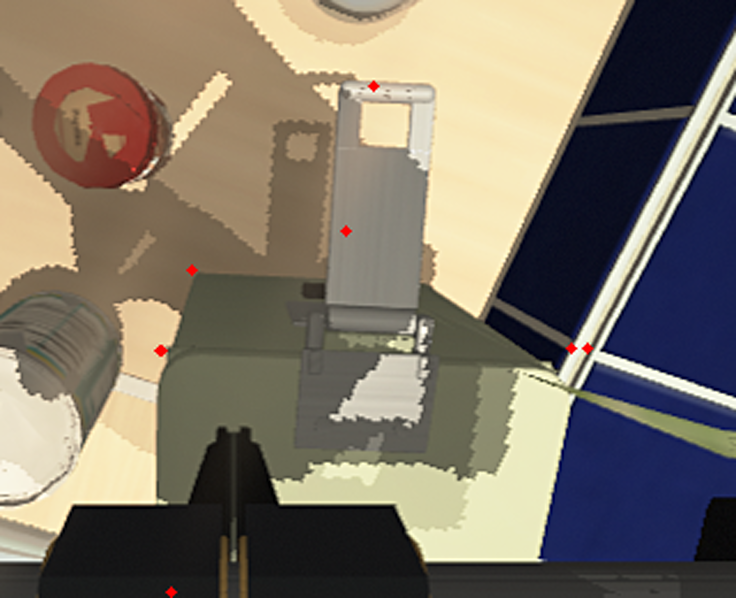

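```bash
python3 - <<'E'
from h import *
a=onz("side",288,188,0); print(a)
for z in (.05,.1,.12,.15,.2): print(z,proj("side",[a[0],a[1],z]),onz("side",288,149,z))
s=bot.state(); K,T=wcam(s)
for u,v in[(473,178),(493,40)]: # backsplash foot at far right, table level
    d=T[:3,:3]@np.linalg.inv(K)@[u,v,1]; print((T[:3,3]-d*T[2,3]/d[2]).round(3))
E
```

```text
[0.6571 0.1236 0.    ]
0.05 [287.  173.1] [0.8027 0.1849 0.05  ]
0.1 [286.  157.5] [0.7086 0.1403 0.1   ]
0.12 [285.6 151. ] [0.6709 0.1225 0.12  ]
0.15 [285.  141.1] [0.6145 0.0958 0.15  ]
0.2 [283.8 123.7] [0.5204 0.0512 0.2   ]
[ 0.674 -0.073  0.   ]
[0.619 0.079 0.   ]
```

Call:
jog_arm(targets=[[[0.1,0.05,0,0],[0.2,0.1,0,0],[0.32,0.17,0,0],[0.44,0.23,0,0],[0.56,0.29,0,0],[0.67,0.35,0,0],[0.74,0.38,0,0],[0.76,0.39,0,0]]])

```text
t: 7.73
tcp_pos: [0.4991, -0.0299, 0.2039]
ee_rot: [-180.0, -0.0, 108.9]
wrist_force: [-0.8, 0.3, 1.0]
gripper_width: 0.0005
grip_force: 0.0
```

Call:
jog_arm(targets=[[[0,0,0.05,0],[0,0,0.12,0],[0,0,0.2,0],[0,0,0.27,0],[0,0,0.32,0],[0,0,0.35,0],[0,0,0.36,0],[0,0,0.36,0]]])

```text
t: 8.4
tcp_pos: [0.4992, -0.0311, 0.1607]
ee_rot: [-180.0, -0.0, 108.9]
wrist_force: [0.2, -0.4, -0.3]
gripper_width: 0.0007
grip_force: 0.0
```

Call:
jog_arm(targets=[[[0,0,0.05,0],[-0.01,0,0.1,0],[-0.03,0,0.14,0],[-0.06,0,0.19,0],[-0.1,0,0.23,0],[-0.14,0,0.26,0],[-0.17,0,0.28,0],[-0.17,0,0.28,0]]])

```text
t: 9.07
tcp_pos: [0.5059, -0.051, 0.1268]
ee_rot: [-180.0, -0.0, 108.8]
wrist_force: [0.3, 0.1, -0.8]
gripper_width: 0.0002
grip_force: 0.2
```

```bash
python3 - <<'E'
from h import *
sd=bot.capture("side")[:,:,::-1]; w=bot.capture("wrist")[:,:,::-1]
a=cv2.resize(sd[105:225,290:430],None,fx=3,fy=3); b=cv2.resize(w[90:270,240:480],None,fx=1.5,fy=2)
cv2.imwrite("pics/z4.png",np.hstack([a,b]))
E
```

```text
(no output)
```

View pics/z4.png

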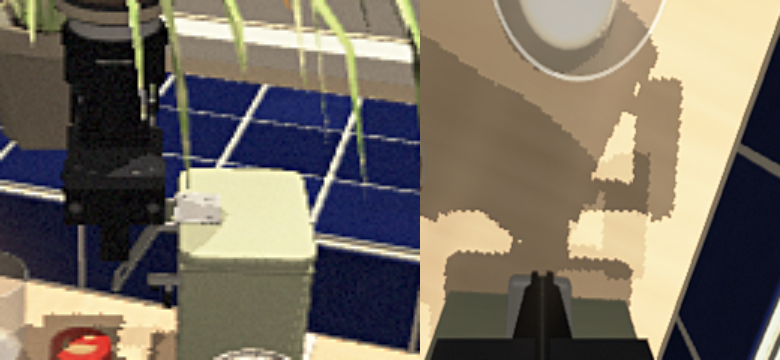

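Call:
jog_arm(targets=[[[-0.01,0,0.01,0],[-0.02,0,0.02,0],[-0.03,0,0.03,0],[-0.04,0,0.04,0],[-0.05,0,0.04,0],[-0.06,0,0.04,0],[-0.06,0,0.04,0],[-0.06,0,0.04,0]]])

```text
t: 9.83
tcp_pos: [0.5082, -0.0571, 0.1227]
ee_rot: [-180.0, 0.0, 108.9]
wrist_force: [-0.1, -0.1, -0.6]
gripper_width: 0.0006
grip_force: 0.2
```

Call:
jog_arm(targets=[[[-0.003,0,0,0],[-0.006,0,0,0],[-0.009,0,0,0],[-0.012,0,0,0],[-0.015,0,0,0],[-0.017,0,0,0],[-0.017,0,0,0],[-0.017,0,0,0]]])

```text
t: 10.5
tcp_pos: [0.5089, -0.059, 0.1227]
ee_rot: [180.0, 0.0, 108.9]
wrist_force: [-0.4, -0.2, -0.4]
gripper_width: 0.0005
grip_force: 0.2
```

Call:
jog_arm(targets=[[[-0.003,0,0,0],[-0.006,0,0,0],[-0.009,0,0,0],[-0.012,0,0,0],[-0.015,0,0,0],[-0.017,0,0,0],[-0.017,0,0,0],[-0.017,0,0,0]]])

```text
t: 11.17
tcp_pos: [0.5095, -0.061, 0.1227]
ee_rot: [180.0, 0.0, 108.9]
wrist_force: [-0.7, 0.3, -0.7]
gripper_width: 0.0006
grip_force: 0.3
```

Call:
jog_arm(targets=[[[-0.002,0,0,0],[-0.004,0,0,0],[-0.006,0,0,0],[-0.008,0,0,0],[-0.01,0,0,0],[-0.01,0,0,0],[-0.01,0,0,0],[-0.01,0,0,0]]])

```text
t: 11.83
tcp_pos: [0.5099, -0.0621, 0.1227]
ee_rot: [180.0, 0.0, 108.9]
wrist_force: [0.0, 0.9, -1.1]
gripper_width: 0.0006
grip_force: 0.3
```

Call:
jog_arm(targets=[[[-0.002,0,0,0],[-0.004,0,0,0],[-0.006,0,0,0],[-0.008,0,0,0],[-0.01,0,0,0],[-0.01,0,0,0],[-0.01,0,0,0],[-0.01,0,0,0]]])

```text
t: 12.5
tcp_pos: [0.5103, -0.0632, 0.1227]
ee_rot: [180.0, 0.0, 108.9]
wrist_force: [-0.5, 0.6, 0.3]
gripper_width: 0.0004
grip_force: 0.3
```

Call:
jog_arm(targets=[[[-0.002,0,0,0],[-0.004,0,0,0],[-0.006,0,0,0],[-0.008,0,0,0],[-0.01,0,0,0],[-0.01,0,0,0],[-0.01,0,0,0],[-0.01,0,0,0]]])

```text
t: 13.17
tcp_pos: [0.5107, -0.0644, 0.1227]
ee_rot: [180.0, 0.0, 108.9]
wrist_force: [-1.4, 0.8, -0.6]
gripper_width: 0.0008
grip_force: 0.3
```

Call:
jog_arm(targets=[[[-0.002,0,0,0],[-0.004,0,0,0],[-0.006,0,0,0],[-0.008,0,0,0],[-0.01,0,0,0],[-0.01,0,0,0],[-0.01,0,0,0],[-0.01,0,0,0]]])

```text
t: 13.83
tcp_pos: [0.5111, -0.0655, 0.1227]
ee_rot: [180.0, 0.0, 108.9]
wrist_force: [-0.4, 0.6, -0.9]
gripper_width: 0.0005
grip_force: 0.3
```

Call:
jog_arm(targets=[[[-0.002,0,0,0],[-0.004,0,0,0],[-0.006,0,0,0],[-0.008,0,0,0],[-0.01,0,0,0],[-0.01,0,0,0],[-0.01,0,0,0],[-0.01,0,0,0]]])

```text
t: 14.5
tcp_pos: [0.5115, -0.0667, 0.1227]
ee_rot: [180.0, 0.0, 108.9]
wrist_force: [-0.4, 0.1, -0.2]
gripper_width: 0.0005
grip_force: 0.3
```

Call:
jog_arm(targets=[[[-0.002,0,0,0],[-0.004,0,0,0],[-0.006,0,0,0],[-0.008,0,0,0],[-0.01,0,0,0],[-0.01,0,0,0],[-0.01,0,0,0],[-0.01,0,0,0]]])

```text
t: 15.17
tcp_pos: [0.5118, -0.0678, 0.1227]
ee_rot: [180.0, 0.0, 108.9]
wrist_force: [-0.8, 0.8, -0.4]
gripper_width: 0.0006
grip_force: 0.3
```

Call:
jog_arm(targets=[[[-0.002,0,0,0],[-0.004,0,0,0],[-0.006,0,0,0],[-0.008,0,0,0],[-0.01,0,0,0],[-0.01,0,0,0],[-0.01,0,0,0],[-0.01,0,0,0]]])

```text
t: 15.83
tcp_pos: [0.5121, -0.0688, 0.1226]
ee_rot: [-180.0, -0.0, 108.9]
wrist_force: [-1.3, 2.4, -0.9]
gripper_width: 0.0005
grip_force: 1.3
```

Force is beginning to rise (nose contact).

Call:
jog_arm(targets=[[[-0.002,0,0,0],[-0.004,0,0,0],[-0.005,0,0,0],[-0.006,0,0,0],[-0.006,0,0,0],[-0.006,0,0,0],[-0.006,0,0,0],[-0.006,0,0,0]]])

```text
t: 16.5
tcp_pos: [0.5124, -0.0696, 0.1227]
ee_rot: [-180.0, 0.0, 108.9]
wrist_force: [-1.3, 3.2, -2.5]
gripper_width: 0.0003
grip_force: 1.3
```

Call:
jog_arm(targets=[[[-0.002,0,0,0],[-0.004,0,0,0],[-0.005,0,0,0],[-0.006,0,0,0],[-0.006,0,0,0],[-0.006,0,0,0],[-0.006,0,0,0],[-0.006,0,0,0]]])

```text
t: 17.17
tcp_pos: [0.5128, -0.0704, 0.1227]
ee_rot: [180.0, 0.0, 108.9]
wrist_force: [-0.6, 0.7, -1.2]
gripper_width: 0.0003
grip_force: 0.5
```

Call:
jog_arm(targets=[[[-0.002,0,0,0],[-0.004,0,0,0],[-0.005,0,0,0],[-0.006,0,0,0],[-0.006,0,0,0],[-0.006,0,0,0],[-0.006,0,0,0],[-0.006,0,0,0]]])

```text
t: 17.83
tcp_pos: [0.5129, -0.0708, 0.1227]
ee_rot: [-180.0, -0.0, 108.9]
wrist_force: [-0.9, 5.5, 0.1]
gripper_width: 0.0006
grip_force: 2.6
```

Call:
jog_arm(targets=[[[-0.001,0,0,0],[-0.002,0,0,0],[-0.003,0,0,0],[-0.004,0,0,0],[-0.004,0,0,0],[-0.004,0,0,0],[-0.004,0,0,0],[-0.004,0,0,0]]])

```text
t: 18.5
tcp_pos: [0.5129, -0.0709, 0.1226]
ee_rot: [-180.0, -0.0, 108.9]
wrist_force: [-0.7, 7.9, 0.6]
gripper_width: 0.0005
grip_force: 4.0
```

Call:
jog_arm(targets=[[[0.01,0,0,0],[0.03,0,0,0],[0.07,0,0,0],[0.12,0,0,0],[0.18,0,-0.02,0],[0.24,0,-0.06,0],[0.28,0,-0.1,0],[0.3,0,-0.1,0]]])

```text
t: 19.17
tcp_pos: [0.5016, -0.0366, 0.1358]
ee_rot: [179.9, 0.1, 108.9]
wrist_force: [0.4, 0.6, 1.0]
gripper_width: 0.0004
grip_force: 0.0
```

```bash
python3 - <<'E'
from h import *
sd=bot.capture("side")[:,:,::-1]; w=bot.capture("wrist")[:,:,::-1]
a=cv2.resize(sd[105:225,290:430],None,fx=3,fy=3); b=cv2.resize(w[90:270,240:480],None,fx=1.5,fy=2)
cv2.imwrite("pics/z5.png",np.hstack([a,b]))
E
```

```text
(no output)
```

View pics/z5.png

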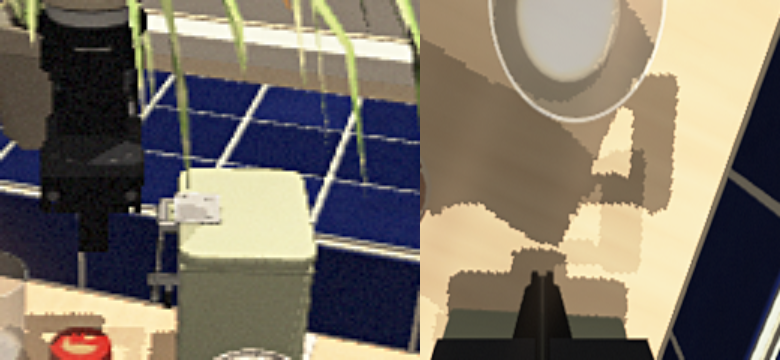

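The clip hangs down along the front with its end behind the staple (side crop about (160,285)). The finger at (93,240) is clear of it, and the lid is shut. I'll wait briefly for the 0.3 s hold, raising the tool, then hand in.

Call:
jog_arm(targets=[[[0.02,0,-0.05,0],[0.03,0,-0.1,0],[0.03,0,-0.18,0],[0.03,0,-0.25,0],[0.03,0,-0.3,0],[0.03,0,-0.3,0],[0.03,0,-0.3,0],[0.03,0,-0.3,0]]])

```text
t: 19.93
tcp_pos: [0.5002, -0.034, 0.1705]
ee_rot: [-180.0, 0.0, 108.9]
wrist_force: [0.0, 0.5, 0.8]
gripper_width: 0.0004
grip_force: 0.0
```

```bash
python3 -c "
from cell import bot
print(bot.job_done())"
```

```text
the job is handed in; nothing more can be done
None
```

I shut the lid and pressed the clip in until it hit the hard stop. The last picture shows it staying down with the finger clear. The highest force readings were about 15 N on the lid and 8 N on the clip. I noticed no contact with the things around the tub, and handed in at about 20 s; no verdict came back.

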